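Get the long screwdriver out of the drawer that sticks

ROBOT

A 6-joint arm with a two-finger parallel gripper is mounted at the origin on a cart in front of the work surface, level with it; the furniture and walls round the work are solid. World frame = base frame: x ahead of the robot, y to its left, z up, the work surface at z = 0. Lengths are in m, angles in degrees, forces in N, time in s.
With the tool pointing down it reaches from about 0.375 to 0.9 m from the base axis. Payload 3.1 kg.
Tool frame: the origin (TCP) lies on the centre line of the jaws, within the pads' length; the fingertips stand 17 mm ahead of it and the grasp point (between the pads) lies 2 mm behind it; z points along the fingers, y is the line along which they close (so a half turn about z gives the same grasp; the last joint's range is limited). The gripper opens to 87 mm and grips with 3 to 60 N. Pads are 19 mm wide; open, the fingers measure 117 mm over their backs; the gripper's body (75 mm by 190 mm) begins 51 mm behind the grasp point.
Start: joints at [62.08, 30.224, 82.088, -0, 67.689, -10.227], TCP at [0.19, 0.595, 0.24] pointing down, gripper open.
Joint ranges: [-176.69, 176.69], [-43.24, 126.21], [12.49, 139.97], [-82, 262], [0, 151.66], [-163.58, 163.58]. Speed limits (degrees/s): [159.86, 159.86, 180, 180, 180, 180].

INTERFACE

Orientations are given as a 3x3 rotation matrix whose columns are the frame's x, y, z axes.
In Python, from rig import bot, imaging, finder gives the robot as it stands. The module is installed in compiled form; this text tells all that it offers.
- The arm moves only by the tool play_rows, never from a script. Its argument "motion" is a list that holds one entry, the list of rows, each a list of 6 numbers: the shift along the tool's x, y, z in shares of 0.75 m (1.0 is 0.75 m), then the turn, a rotation vector about the tool's x, y, z in normalised numbers (1 is 180 degrees). In form: [[[dx, dy, dz, wx, wy, wz], ...]]. A call has 1 to 8 rows; each row is the pose to reach, as a shift and turn from the pose commanded when the call began, along the tool's axes at that moment; what a row does not reach only later rows make up. A row lasts 1/12 s, in which the tool goes at most 41.7 mm and 7.16 degrees, less where a joint would pass 70% of its speed; a pose out of reach is approached as far as the arm can. Shift and turn numbers lie between -1 and 1, and a call with a number outside is refused. A call with a gripper value outside its range is refused whole. "fingers" is the finger opening in m, from 0 to 0.087, set as the call begins (left out, the last holds). The fingers move at their own pace and stop on an object; the grip force is fixed at half the most. Time passes only in rows, so rows that repeat a pose let the fingers close. It gives the time, the measured TCP pose, the force, the opening and the grip force at its end, in the units of the state.
- bot.read_state(): the state, without advancing time (a new reading comes with each control period).
- imaging.capture(name): name is "scene" or "top" or "wrist"; returns a dict with "frame" (400x640x3 uint8, red, green, blue), "camera_matrix" (3x3 intrinsics, pixels), "R" (3x3) and "t" (3): a world point X has camera coordinates R X + t. Camera axes: x right, y down, z forward; pixel columns grow to the right and rows downward; lengths in m; the calibration is good to about 2 mm. A picture is of the moment at which its call begins. There is no depth.
- bot.hand_in(): hands the job in; it is judged then, once.
Trained networks look in the newest picture that a camera, given by its name, has taken for a name from the list of things; names that differ only in an ending like _2 or _b are one class to them, and where a whole thing is asked for, a point or a joint stands for the part that bears it (a point fixed in the world has none). Each returns a list of dicts, best first, with "confidence" (0 to 1); they miss things now and then, are a little off and sometimes report something else, mostly with a low value. They report only what shows in the picture. A call takes as long as a camera call.
- finder.recognise(camera, name): "at" ([x, y, z] in m, in world coordinates, good to about 4 mm: the middle of the surface that is visible of it).
- finder.outline_of(camera, name): "pixels" (400x640 bool, what is visible of it).
The state is a dict: "time_s": time; "joint_positions": joint angles; "qvel": joint speeds; "tau": joint torques, N m; "position": TCP position; "tcp_rot": TCP orientation; "force": force on the tool from outside, world axes, zero at the start; "moment": the same for the moment, N m; "opening": opening from 0.0 (shut) to 1.0 (fully open); "grasp_force": force on a finger pad.
Only numpy, scipy, OpenCV 4.12 (cv2) and the standard library are available. Lean on these libraries where they do the work, as an engineer would, in place of code of your own. Each camera call takes 0.05 s, during which the arm holds its last target. There are 200 camera calls.

TASK

The runners of the tool chest's top drawer are seized, so it comes only part of the way out: pull it by its handle until you feel it stop. Then take out the long screwdriver, which is longer than the gap: raise its handle end over the drawer front while the blade is still under the chest's top, and draw it out at a slant. Finish with the gripper still holding the whole screwdriver in the air, a good hand's breadth above the chest's top, the drawer left pulled out, the spanner left in it and the other things on the bench left alone.

Things in the scene. Friction and masses are not known exactly. Their poses are not given: they have to be found in the camera images.
- chest: Grey steel tool chest fixed on the bench, two drawers, only the top one moves. 310 deep (x) x 264 wide (y) x 150 mm high; origin: centre of its underside; drawers come out of its -x face, 155 mm before the origin; z up. In that face a rail hangs over the top drawer's opening, its lower edge 130 mm above the bench (44 mm above the drawer's inner floor). The flat top is bare.
- drawer (a joint): How far (m) the top drawer has slid out on its runners, along the chest's -x: starts at 0 to 0.006, stop at 0.145. The runners are themselves seized 0 to 22 mm out of the chest (unknown), so at the stop the gap between the chest's front face and the drawer front's inner face is 145 to 167 mm. Slides against about 3 N, stays where left.
- drawer_handle (a point): Centre of the top drawer's handle: a round steel bar about 10 mm thick, 100 mm long along the chest's y, 35 mm before the drawer front's outer face, 116 mm above the bench (34 mm below the chest's top). Axes as the chest's; moves with the drawer. Can be pinched from above, fingers closing along the chest's x.
- drawer_in (a point): On the top drawer's inner floor, mid-width, at the inner face of the drawer front, 86 mm above the bench. Axes as the chest's (x runs into the drawer); moves with the drawer. Inside 295 mm long and 220 mm wide (110 either side). The front is 12 mm thick, its top edge 52 mm above this floor; sides and back are 34 mm high.
- long_screwdriver: The only screwdriver in the drawer, 235 mm, 85 to 155 g, lying lengthwise on its left or right side, handle towards the drawer front. Origin: mid-length on the underside; y along it to the handle end, z up. Plastic handle (31 wide, 35 mm high, dark green) y = +22 to +117 mm; steel shank, 6 mm round, slopes from 12 mm up at the handle to the flat tip at y = -118 mm.
- driver_tip (a point): The tip of the screwdriver's blade: (0, -117.5, 2.5) mm in the screwdriver's frame.
- driver_butt (a point): The end of the screwdriver's handle: (0, 117, 18) mm in the screwdriver's frame.
- drawer_spanner: Flat combination spanner lying beside the screwdriver in the drawer, 206 x 32 x 8 mm, origin in the middle of its underside, y along it. It stays in the drawer.
- tape_measure: Tape measure standing on the bench, 36 x 88 x 66 mm, origin under its middle. A bystander.
- rubber_seal_can: Round paint can on the bench, 101 mm across, 121 mm high, origin under its middle. A bystander.
- elec_tape: Roll of black tape on the bench, 59 mm across, 19 mm high, origin under its middle. A bystander.

How it is judged (in metres and radians):
On the way, in this order (a step that is already met when the one before it is completed fails the run):
1. the top drawer is pulled out to its stop (value of joint drawer above 0.141 m), for 0.2 s.
2. the handle end of the screwdriver is over the height of the drawer front while the blade's tip is still behind and below the chest's front rail (z of driver_butt in the frame of drawer_in above 0.055 m and x of driver_tip in the frame of chest above -0.145 m and z of driver_tip in the frame of chest below 0.13 m), for 0.05 s.
At the end, for the whole second after the job is handed in: The fingers still hold the screwdriver at rest, its tip and the end of its handle both at least 60 mm above the chest's top (210 mm above the bench); the drawer is within 25 mm of its stop; the spanner lies in the drawer (height (world z) of each of driver_tip, driver_butt above 0.21 m and contact force between long_screwdriver and the fingers above 1 N and linear speed of long_screwdriver below 0.03 m/s and value of joint drawer above 0.12 m and z of drawer_spanner in the frame of drawer_in between -0.01 and 0.03 m); the arm keeps its last pose, push and grip.
It fails at once if the spanner is lifted out of the drawer (z of drawer_spanner in the frame of drawer_in above 0.06 m).
It fails at once if a bystander on the bench is shifted by more than 20 mm (distance of any of tape_measure, rubber_seal_can, elec_tape from where it was at the start of the episode above 0.02 m).
It also fails if it takes over 58 s, if anything falls off the work surface, if the arm or the gripper's body presses on something with over 40 N, if the wrist force passes 120 N, or if a joint passes its speed limit or range.

## Working session

There is one attempt and no reset: what is moved stays moved. The work goes in short steps, Python scripts to look and compute and a tool call to move; the robot and the scene stay as the last step left them, time stands still between calls to the robot, and variables do not carry over. Pictures are saved under pics/ and viewed, at most 13 in all, crops included, and the job is handed in when it is done.

Besides the shell and the picture viewer there is one more tool, called after ">>>" as name(argument=value, ...), one argument or row to a line, values as JSON. play_rows: Moves the arm, as the interface text tells. Its arguments: {"type":"object","properties":{"motion":{"type":"array"},"fingers":{"type":"number"}},"required":["motion"]}

```bash
mkdir -p pics; python3 - <<'E'
from rig import bot, imaging, finder
import cv2,numpy as np
s=bot.read_state();print(s['time_s'],s['position'],np.round(s['tcp_rot'],3).tolist(),s['force'])
ims=[]
for c in ['scene','top']:
    d=imaging.capture(c); cv2.imwrite(f'pics/{c}0.png',d['frame'][:,:,::-1])
    print(c,np.round(d['camera_matrix'],1).tolist(),np.round(d['R'],3).tolist(),np.round(d['t'],3).tolist())
    for n in ['chest','drawer_handle','long_screwdriver','drawer_spanner','tape_measure','rubber_seal_can','elec_tape']:
        r=finder.recognise(c,n); print(n,[(np.round(x['at'],3).tolist(),round(x['confidence'],2)) for x in r[:2]])
E
```

```text
0.0 [0.18961891 0.5948177  0.23859089] [[-0.953, 0.304, -0.001], [0.304, 0.953, -0.002], [0.0, -0.002, -1.0]] [ 0.95212036  0.35637136 -0.30737529]
scene [[464.0, 0.0, 318.1], [0.0, 464.0, 200.7], [0.0, 0.0, 1.0]] [[-0.997, -0.072, 0.008], [-0.059, 0.752, -0.656], [0.041, -0.655, -0.755]] [0.519, 0.091, 1.495]
chest [([0.584, -0.07, 0.152], 0.82)]
drawer_handle [([0.531, 0.013, 0.118], 0.63)]
long_screwdriver []
drawer_spanner []
tape_measure [([0.516, 0.278, 0.053], 0.91)]
rubber_seal_can [([0.354, -0.305, 0.097], 0.87)]
elec_tape [([0.441, 0.283, 0.018], 0.55)]
top [[491.4, 0.0, 321.2], [0.0, 491.4, 194.9], [0.0, 0.0, 1.0]] [[0.412, -0.911, 0.004], [-0.835, -0.379, -0.398], [0.365, 0.16, -0.917]] [-0.203, 0.469, 1.347]
chest [([0.562, -0.146, 0.156], 0.66)]
drawer_handle [([0.526, 0.013, 0.118], 0.74)]
long_screwdriver []
drawer_spanner []
tape_measure [([0.506, 0.263, 0.053], 0.79), ([0.343, -0.333, 0.115], 0.27)]
rubber_seal_can [([0.344, -0.334, 0.116], 0.82), ([0.564, -0.145, 0.156], 0.55)]
elec_tape [([0.441, 0.282, 0.015], 0.81)]
```

View pics/scene0.png

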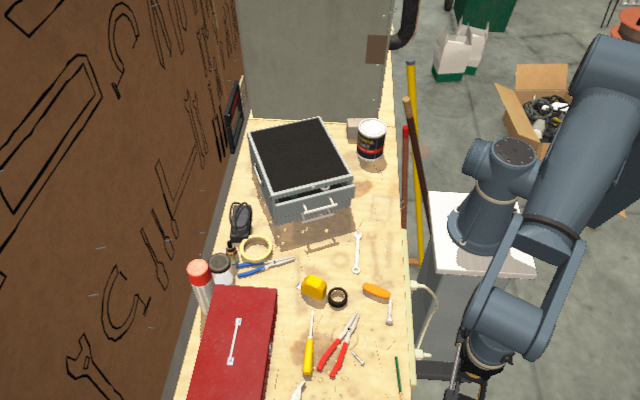

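View pics/top0.png

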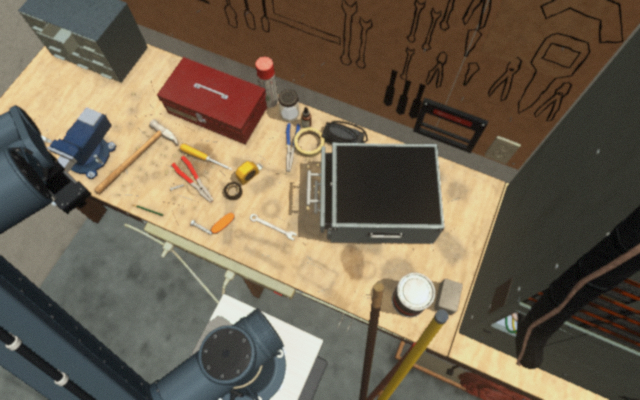

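The scene view shows the chest with its black top (corners about (248,130), (322,120), (350,175), (263,200)) and the handle at about (320,212). In the top view the black top spans (332,144)–(442,226), with the handle at (312,185). The drawer opens towards world +y. Next I measure the chest's yaw and the handle.

```bash
cat > h.py <<'E'
from rig import bot, imaging, finder
import cv2,numpy as np
def cap(c): return imaging.capture(c)
def onplane(d,px,z):
    px=np.atleast_2d(px).astype(float); K,R,t=map(np.array,(d['camera_matrix'],d['R'],d['t']))
    r=(R.T@np.linalg.inv(K)@np.c_[px,np.ones(len(px))].T).T; c=-R.T@t
    return (c+r*((z-c[2])/r[:,2])[:,None])
def proj(d,X):
    K,R,t=map(np.array,(d['camera_matrix'],d['R'],d['t'])); q=(K@(R@np.atleast_2d(X).T+t[:,None])).T
    return q[:,:2]/q[:,2:]
def st():
    s=bot.read_state();print(round(s['time_s'],2),np.round(s['position'],4),np.round(s['tcp_rot'],3).tolist(),np.round(s['force'],1),round(s['opening']*.087,4),round(s['grasp_force'],1));return s
E
python3 - <<'E'
from h import *
for c in ['scene','top']:
    d=cap(c); g=d['frame'].max(2)
    m=((g<45)).astype(np.uint8)
    seed=proj(d,[[0.56,-0.15,0.15]])[0].astype(int)
    n,l=cv2.connectedComponents(cv2.morphologyEx(m,cv2.MORPH_OPEN,np.ones((3,3)))); k=l[seed[1],seed[0]]
    ys,xs=np.nonzero(l==k); P=onplane(d,np.c_[xs,ys],.15)[:,:2]
    print(c,seed,k,len(xs),cv2.minAreaRect((P*1000).astype(np.float32)))
    r=finder.outline_of(c,'drawer_handle')[0]['pixels']; ys,xs=np.nonzero(r)
    P=onplane(d,np.c_[xs,ys],.116)[:,:2]*1000; print(r.sum(),cv2.minAreaRect(P.astype(np.float32)),P.mean(0), xs.min(),xs.max(),ys.min(),ys.max())
    im=d['frame'][:,:,::-1].copy(); im[r]=(0,0,255)
    q=proj(d,[[0.54,0.0,.12]])[0].astype(int); x,y=q
    o=cv2.resize(d['frame'][y-50:y+50,x-65:x+65,::-1],None,fx=6,fy=6,interpolation=cv2.INTER_CUBIC) 
    cv2.imwrite(f'pics/h_{c}.png',o); print(x-65,y-50)
E
```

```text
scene [309 153] 0 253652 ((502.87890625, -292.8099365234375), (3022.716552734375, 1832.344482421875), 5.085882663726807)
1482 ((525.4193115234375, 16.447418212890625), (262.74542236328125, 85.29763793945312), 24.144359588623047) [530.99419898  17.88558673] 276 354 182 216
247 144
top [379 194] 10 5160 ((604.9693603515625, -162.0830078125), (226.6356201171875, 267.2781677246094), 24.412750244140625)
1124 ((522.643310546875, 21.7213134765625), (268.9137268066406, 76.28888702392578), 23.816661834716797) [522.67335793   8.40033713] 306 332 147 231
263 134
```

View pics/h_scene.png

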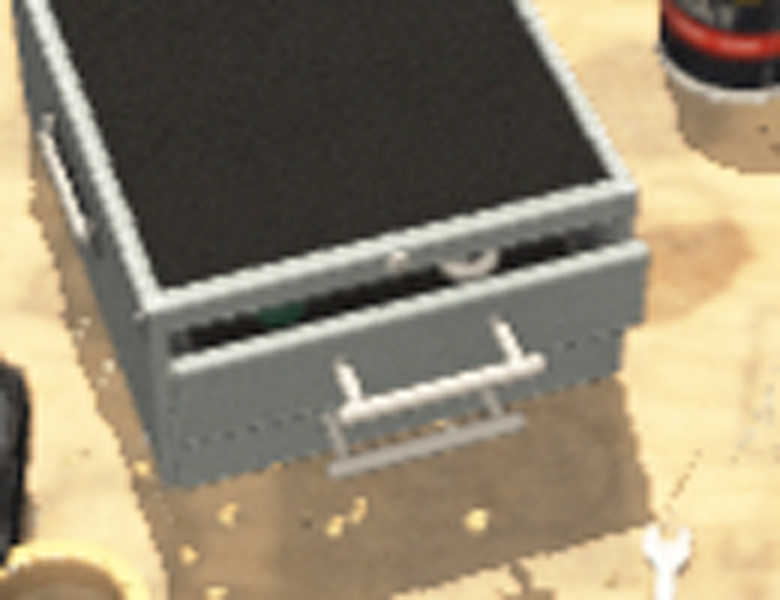

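The crop shows the handle bar from full-image pixel (305.3,212.3) to (337,204.5). The chest's front top corners are at (272.8,194.8) and (352,175.3), and the green screwdriver handle shows through the slot at (294,196).

```bash
python3 - <<'E'
from h import *
d=cap('scene')
H=onplane(d,[[305.3,212.3],[337,204.5]],.119);C=onplane(d,[[272.8,194.8],[352,175.3]],.15)
for P in(H,C):
    v=P[0]-P[1];print(P.round(4).tolist(),P.mean(0).round(4),np.linalg.norm(v),np.degrees(np.arctan2(v[1],v[0])))
print(onplane(d,[[294,196]],.12))
d=cap('top')
m=cv2.morphologyEx((d['frame'].max(2)<45).astype(np.uint8),cv2.MORPH_OPEN,np.ones((3,3)));n,l=cv2.connectedComponents(m)
ys,xs=np.nonzero(l==l[194,379]);P=onplane(d,np.c_[xs,ys],.15)[:,:2]*1000
print(cv2.boxPoints(cv2.minAreaRect(P.astype(np.float32))))
print(proj(d,np.r_[H,C]))
o=cv2.resize(d['frame'][134:234,263:393,::-1],None,fx=6,fy=6,interpolation=cv2.INTER_CUBIC)
for q in proj(d,np.r_[H,C]): cv2.circle(o,tuple(int(v) for v in (q-[263,134])*6+3),4,(0,0,255),-1)
cv2.imwrite('pics/h_top2.png',o)
E
```

```text
[[0.5548, 0.0726, 0.119], [0.4621, 0.0346, 0.119]] [0.5084 0.0536 0.119 ] 0.10011333103614675 22.25802105958278
[[0.6547, 0.0383, 0.15], [0.4211, -0.0615, 0.15]] [ 0.5379 -0.0116  0.15  ] 0.25401336884207193 23.12529179660309
[[0.59497836 0.01163951 0.12      ]]
[[ 446.23715    -93.90573  ]
 [ 554.5016    -331.9344   ]
 [ 763.38525   -236.92621  ]
 [ 655.12085      1.1024475]]
[[307.76903792 171.47178636]
 [306.13754451 202.73699025]
 [332.29865029 143.54299819]
 [331.2082416  224.26771769]]
```

View pics/h_top2.png

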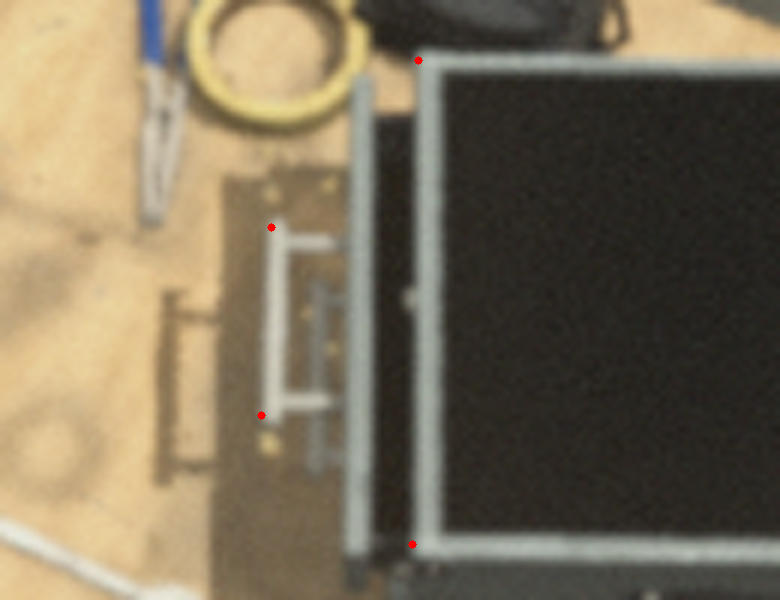

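The reprojected scene points land on the chest corners in the top view at crop (418,60) and (412,545). The bar shows at crop (275,225)–(272,420), so the handle centre is about (0.509, 0.051), chest-y points at about 24° and out is (-0.407, 0.914). Next I hover over the handle.

```bash
cat >> h.py <<'E'
from scipy.spatial.transform import Rotation as Ro
YAW=24.0
def Rdown(yaw=YAW,tilt=0,yu=True):
    # tool z down; yu: tool y along out direction u, else tool y along chest y; tilt about chest y
    a=np.radians(yaw);v=np.array([np.cos(a),np.sin(a),0]);u=np.array([-np.sin(a),np.cos(a),0]);z=np.array([0,0,-1.])
    y=u if yu else v
    R=np.c_[np.cross(y,z),y,z]
    return Ro.from_rotvec(np.radians(tilt)*v).as_matrix()@R
def row(p,R):
    s=bot.read_state();T=np.array(s['tcp_rot'])
    print(np.round(T.T@(np.array(p)-s['position']),4).tolist(),np.round(Ro.from_matrix(T.T@R).as_rotvec(degrees=True),2).tolist())
E
python3 -c "
from h import *
row([.509,.051,.22],Rdown())"
```

```text
[-0.4694, -0.4217, 0.0196] [-0.0, 0.0, -41.69]
```

The rows are not in the units I measure in: shifts go in shares of 0.75 m and turns go in shares of 180 degrees. I convert before sending: -0.469 m / 0.75 = -0.6253, -0.422 m / 0.75 = -0.5627, -41.7 degrees / 180 = -0.2317.

>>> play_rows(
  motion=[
    [[-0.6253,-0.5627,0.0267,0,0,-0.2317],[-0.6253,-0.5627,0.0267,0,0,-0.2317],[-0.6253,-0.5627,0.0267,0,0,-0.2317],[-0.6253,-0.5627,0.0267,0,0,-0.2317],[-0.6253,-0.5627,0.0267,0,0,-0.2317],[-0.6253,-0.5627,0.0267,0,0,-0.2317],[-0.6253,-0.5627,0.0267,0,0,-0.2317],[-0.6253,-0.5627,0.0267,0,0,-0.2317]],
  ],
  fingers=0.028,
)

```text
time_s: 1.77
position: [0.3509, 0.3209, 0.2298]
tcp_rot: [[-0.913, -0.409, 0.001], [-0.409, 0.913, 0.001], [-0.001, 0.0, -1.0]]
force: [1.5, -0.1, 0.0]
opening: 0.481
grasp_force: 0.0
```

```bash
python3 -c "
from h import *
st();row([.509,.051,.22],Rdown())"
```

```text
1.77 [0.3509 0.3209 0.2298] [[-0.913, -0.409, 0.001], [-0.409, 0.913, 0.001], [-0.001, 0.0, -1.0]] [ 1.5 -0.1  0. ] 0.0419 0.0
[-0.0339, -0.311, 0.0098] [0.0, 0.06, 0.12]
```

In the tool's units: -0.311 m / 0.75 = -0.4147, -0.034 m / 0.75 = -0.0453.

>>> play_rows(
  motion=[
    [[-0.0453,-0.4147,0.0133,0,0,0],[-0.0453,-0.4147,0.0133,0,0,0],[-0.0453,-0.4147,0.0133,0,0,0],[-0.0453,-0.4147,0.0133,0,0,0],[-0.0453,-0.4147,0.0133,0,0,0],[-0.0453,-0.4147,0.0133,0,0,0],[-0.0453,-0.4147,0.0133,0,0,0],[-0.0453,-0.4147,0.0133,0,0,0]],
  ],
)

```text
time_s: 2.43
position: [0.5109, 0.0479, 0.2199]
tcp_rot: [[-0.915, -0.404, 0.004], [-0.404, 0.915, -0.002], [-0.003, -0.003, -1.0]]
force: [0.3, 0.4, -0.1]
opening: 0.327
grasp_force: 0.0
```

```bash
python3 -c "
from h import *
st()
d=cap('wrist');cv2.imwrite('pics/w1.png',d['frame'][:,:,::-1])
print(proj(d,[[.509,.051,.116],[.555,.07,.116],[.463,.031,.116]]))
for c in ['wrist','scene']:
  if c=='scene': cap(c)
  print([(np.round(r['at'],4),r['confidence']) for r in finder.recognise(c,'drawer_handle')])
"
```

```text
2.43 [0.5109 0.0479 0.2199] [[-0.915, -0.404, 0.004], [-0.404, 0.915, -0.002], [-0.003, -0.003, -1.0]] [ 0.3  0.4 -0.1] 0.0285 0.0
[[327.99322147 203.70463373]
 [326.49602093 253.4392458 ]
 [328.5972753  147.6497236 ]]
[(array([ 0.4846, -0.0087,  0.1176]), 0.65)]
[(array([0.547 , 0.0213, 0.1162]), 0.66)]
```

View pics/w1.png

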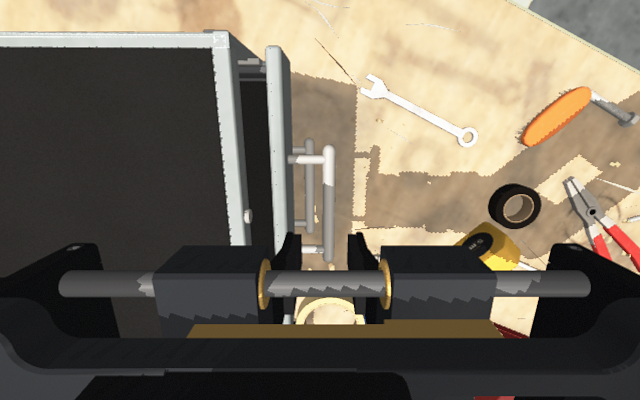

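The wrist picture shows the bar at column 329, rows 150–258, which matches the predicted column 328. I descend now and check before closing.

In the tool's units: 0.106 m / 0.75 = 0.1413, 0.001 m / 0.75 = 0.0013.

>>> play_rows(
  motion=[
    [[0,0.0013,0.04,0,0,0],[0,0.0013,0.08,0,0,0],[0,0.0013,0.1133,0,0,0],[0,0.0013,0.1333,0,0,0],[0,0.0013,0.1413,0,0,0],[0,0.0013,0.1413,0,0,0],[0,0.0013,0.1413,0,0,0]],
  ],
)

```text
time_s: 3.22
position: [0.5073, 0.054, 0.114]
tcp_rot: [[-0.913, -0.408, 0.0], [-0.408, 0.913, 0.0], [-0.0, 0.0, -1.0]]
force: [0.4, 0.3, 0.6]
opening: 0.325
grasp_force: 0.0
```

>>> play_rows(
  motion=[
    [[0,0,0,0,0,0],[0,0,0,0,0,0],[0,0,0,0,0,0],[0,0,0,0,0,0],[0,0,0,0,0,0],[0,0,0,0,0,0]],
  ],
  fingers=0.0,
)

```text
time_s: 3.72
position: [0.5084, 0.0525, 0.1145]
tcp_rot: [[-0.914, -0.407, 0.003], [-0.407, 0.914, -0.001], [-0.002, -0.002, -1.0]]
force: [0.1, -2.2, 6.1]
opening: 0.116
grasp_force: 30.0
```

>>> play_rows(
  motion=[
    [[0,0.02,0,0,0,0],[0,0.0467,0,0,0,0],[0,0.0773,0,0,0,0],[0,0.1067,0,0,0,0],[0,0.1333,0,0,0,0],[0,0.1573,0,0,0,0],[0,0.1733,0,0,0,0],[0,0.18,0,0,0,0]],
  ],
)

```text
time_s: 4.38
position: [0.4538, 0.1777, 0.1144]
tcp_rot: [[-0.913, -0.408, 0.004], [-0.408, 0.913, 0.001], [-0.004, -0.001, -1.0]]
force: [2.6, -2.9, 5.9]
opening: 0.116
grasp_force: 30.0
```

>>> play_rows(
  motion=[
    [[0,0.0027,0,0,0,0],[0,0.0053,0,0,0,0],[0,0.0067,0,0,0,0],[0,0.008,0,0,0,0],[0,0.0093,0,0,0,0],[0,0.0107,0,0,0,0]],
  ],
)

```text
time_s: 4.88
position: [0.4526, 0.1809, 0.1144]
tcp_rot: [[-0.912, -0.41, 0.006], [-0.41, 0.912, -0.005], [-0.004, -0.007, -1.0]]
force: [6.0, -17.7, 5.4]
opening: 0.116
grasp_force: 30.0
```

In the tool's units: 0.003 m / 0.75 = 0.004, 0.002 m / 0.75 = 0.0027.

>>> play_rows(
  motion=[
    [[0,0.0027,0,0,0,0],[0,0.004,0,0,0,0],[0,0.004,0,0,0,0],[0,0.004,0,0,0,0],[0,0.004,0,0,0,0]],
  ],
)

```text
time_s: 5.3
position: [0.4526, 0.181, 0.1144]
tcp_rot: [[-0.912, -0.411, 0.007], [-0.411, 0.912, -0.008], [-0.003, -0.011, -1.0]]
force: [8.4, -25.0, 4.7]
opening: 0.113
grasp_force: 30.0
```

In the tool's units: -0.005 m / 0.75 = -0.0067.

>>> play_rows(
  motion=[
    [[0,-0.0067,0,0,0,0],[0,-0.0067,0,0,0,0],[0,-0.0067,0,0,0,0],[0,-0.0067,0,0,0,0],[0,-0.0067,0,0,0,0]],
  ],
  fingers=0.028,
)

```text
time_s: 5.72
position: [0.449, 0.1822, 0.1131]
tcp_rot: [[-0.913, -0.407, -0.002], [-0.407, 0.913, 0.0], [0.002, 0.001, -1.0]]
force: [-0.7, 0.2, 0.7]
opening: 0.306
grasp_force: 0.0
```

The drawer is at its stop: the pull force rose to 25 N with no further motion. I rise clear and look into it.

In the tool's units: -0.2 m / 0.75 = -0.2667, -0.16 m / 0.75 = -0.2133.

>>> play_rows(
  motion=[
    [[0,0,-0.0533,0,0,0],[0,0,-0.1067,0,0,0],[0,0,-0.16,0,0,0],[0,-0.04,-0.2133,0,0,0],[0,-0.0667,-0.2667,0,0,0],[0,-0.0667,-0.2667,0,0,0],[0,-0.0667,-0.2667,0,0,0]],
  ],
  fingers=0.06,
)

```text
time_s: 6.3
position: [0.4727, 0.1358, 0.317]
tcp_rot: [[-0.914, -0.406, 0.008], [-0.406, 0.914, 0.0], [-0.008, -0.003, -1.0]]
force: [-0.0, 0.6, -0.4]
opening: 0.674
grasp_force: 0.0
```

```bash
python3 - <<'E'
from h import *
st();o=[]
for c in ['wrist','scene','top']:
    d=cap(c);f=d['frame'][:,:,::-1].copy()
    print(c)
    for n in ['long_screwdriver','drawer_spanner']:
        r=finder.recognise(c,n);print(n,[(np.round(x['at'],4).tolist(),round(x['confidence'],2)) for x in r[:2]])
        r=finder.outline_of(c,n)
        if r:
            ys,xs=np.nonzero(r[0]['pixels']);z=.105 if n[0]=='l' else .094
            P=onplane(d,np.c_[xs,ys],z)[:,:2]*1000;print(len(xs),cv2.minAreaRect(P.astype(np.float32)),[xs.min(),xs.max(),ys.min(),ys.max()])
    q=proj(d,[[.50,.075,.09]])[0].astype(int);x=np.clip(q[0],100,540);y=np.clip(q[1],75,325)
    o.append(f if c=='wrist' else cv2.resize(f[y-50:y+50,x-80:x+80],(640,400),interpolation=cv2.INTER_CUBIC));print(x-80,y-50)
cv2.imwrite('pics/w2.png',o[0]);cv2.imwrite('pics/st2.png',cv2.resize(np.vstack(o[1:]),(480,600)))
E
```

```text
6.3 [0.4727 0.1358 0.317 ] [[-0.914, -0.406, 0.008], [-0.406, 0.914, 0.0], [-0.008, -0.003, -1.0]] [-0.   0.6 -0.4] 0.0587 0.0
wrist
long_screwdriver [([0.5522, 0.0802, 0.112], 0.57)]
1582 ((561.8942260742188, 63.06504821777344), (31.68959617614746, 131.5706329345703), 19.022640228271484) [np.int64(196), np.int64(296), np.int64(206), np.int64(230)]
drawer_spanner [([0.4611, 0.0231, 0.0916], 0.8)]
1286 ((469.74224853515625, 14.4959716796875), (30.42731285095215, 136.54318237304688), 24.001564025878906) [np.int64(182), np.int64(291), np.int64(122), np.int64(147)]
193 125
scene
long_screwdriver [([0.5597, 0.0852, 0.1108], 0.76)]
261 ((558.5864868164062, 77.67896270751953), (31.238609313964844, 112.88851928710938), 20.137218475341797) [np.int64(297), np.int64(312), np.int64(203), np.int64(231)]
drawer_spanner [([0.4674, 0.0242, 0.095], 0.66), ([0.507, 0.0807, 0.0855], 0.54)]
127 ((470.35272216796875, 13.298652648925781), (24.19504165649414, 139.80303955078125), 24.11250877380371) [np.int64(325), np.int64(345), np.int64(189), np.int64(221)]
243 170
top
long_screwdriver [([0.5561, 0.073, 0.1056], 0.52)]
335 ((562.0034790039062, 70.40769958496094), (35.25218200683594, 110.91584777832031), 19.91742515563965) [np.int64(291), np.int64(328), np.int64(166), np.int64(177)]
drawer_spanner [([0.4657, 0.0297, 0.1001], 0.54)]
248 ((464.99188232421875, 21.030921936035156), (31.477787017822266, 116.89537048339844), 24.423564910888672) [np.int64(291), np.int64(331), np.int64(202), np.int64(212)]
219 140
```

View pics/w2.png

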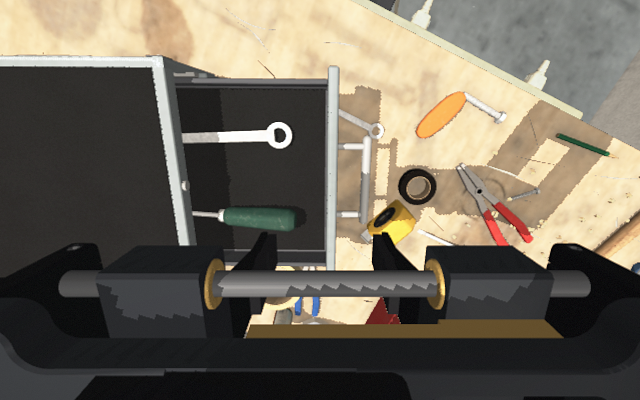

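View pics/st2.png

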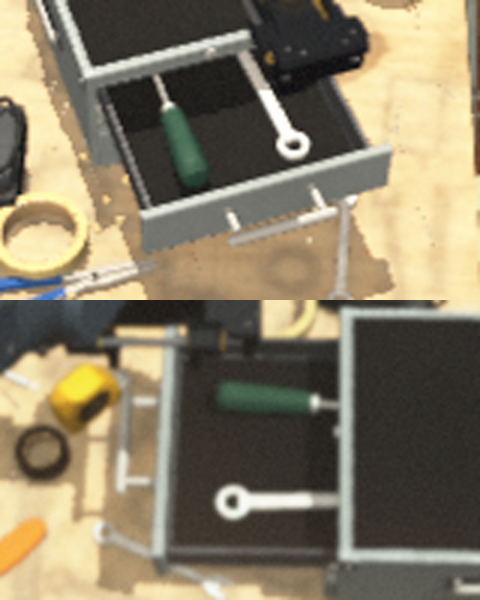

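The wrist view shows the green handle from columns 223 to 297 around row 218, with the shank to (192,215) under the rail, the drawer front's inner face at about column 327, and the spanner at row 135. Next I locate the handle axis precisely.

```bash
python3 - <<'E'
from h import *
u=np.array([-.407,.914]);v=np.array([.914,.407]);D=np.array([.4717,.138])
for c in ['wrist','scene','top']:
    d=cap(c);f=d['frame'].astype(int)
    m=(f[:,:,1]>f[:,:,0]*1.25)&(f[:,:,1]>f[:,:,2]*1.08)&(f[:,:,1]>30)
    q=proj(d,[[.557,.082,.105]])[0].astype(int)
    n,l,s,_=cv2.connectedComponentsWithStats(m.astype(np.uint8))
    w=l[q[1]-12:q[1]+12,q[0]-12:q[0]+12];k=np.bincount(w[w>0]).argmax()
    ys,xs=np.nonzero(l==k);P=onplane(d,np.c_[xs,ys],.106)[:,:2]
    (cx,cy),sz,a=cv2.minAreaRect((P*1000).astype(np.float32));C=np.array([cx,cy])/1000
    g=P-P.mean(0);ax=np.linalg.svd(g,full_matrices=False)[2][0];ax*=np.sign(ax@u);pr=(P-D)@u
    print(c,len(xs),'C',C.round(4),sz,a,'mean',P.mean(0).round(4),'axis deg',np.degrees(np.arctan2(ax[1],ax[0])).round(1),'u range',pr.min().round(4),pr.max().round(4),'v',((C-D)@v).round(4))
E
```

```text
wrist 1483 C [0.5576 0.0802] (32.24721908569336, 95.32347869873047) 22.27029037475586 mean [0.5555 0.0815] axis deg 110.3 u range -0.1355 -0.0399 v 0.055
scene 253 C [0.5573 0.087 ] (31.42574119567871, 101.37344360351562) 20.1867618560791 mean [0.5573 0.0887] axis deg 110.9 u range -0.1318 -0.0309 v 0.0575
top 247 C [0.5571 0.0796] (30.25804901123047, 90.19734191894531) 21.796043395996094 mean [0.5562 0.0793] axis deg 109.2 u range -0.1328 -0.0431 v 0.0543
```

```bash
python3 -c "
from h import *
s=st();print(np.round(s['joint_positions'],1))
row([.557,.082,.2],Rdown(20.5,0,False))"
```

```text
7.2 [0.4704 0.1361 0.3136] [[-0.914, -0.407, 0.0], [-0.407, 0.914, 0.0], [-0.0, -0.0, -1.0]] [-0.  -0.6  0.1] 0.0597 0.0
[   3.    14.6   95.4    0.    70.  -111. ]
[-0.0571, -0.0846, 0.1136] [0.0, 0.0, 93.5]
```

In the tool's units: -0.085 m / 0.75 = -0.1133, -0.06 m / 0.75 = -0.08, 50 degrees / 180 = 0.2778.

>>> play_rows(
  motion=[
    [[-0.0267,-0.04,0,0,0,0.2778],[-0.04,-0.0667,0,0,0,0.2778],[-0.0533,-0.08,0,0,0,0.2778],[-0.076,-0.1133,0,0,0,0.2778],[-0.076,-0.1133,0,0,0,0.2778],[-0.076,-0.1133,0,0,0,0.2778],[-0.076,-0.1133,0,0,0,0.2778]],
  ],
  fingers=0.054,
)

```text
time_s: 7.78
position: [0.5574, 0.0812, 0.3132]
tcp_rot: [[-0.896, 0.445, -0.001], [0.445, 0.896, 0.0], [0.001, -0.0, -1.0]]
force: [0.3, 0.5, -0.5]
opening: 0.622
grasp_force: 0.0
```

In the tool's units: 0.113 m / 0.75 = 0.1507, 0.1 m / 0.75 = 0.1333, 43.5 degrees / 180 = 0.2417.

>>> play_rows(
  motion=[
    [[0,0,0.0133,0,0,0.2417],[0,0,0.04,0,0,0.2417],[0,0,0.0667,0,0,0.2417],[0,0,0.1067,0,0,0.2417],[0,0,0.1333,0,0,0.2417],[0,0,0.1507,0,0,0.2417],[0,0,0.1507,0,0,0.2417],[0,0,0.1507,0,0,0.2417]],
  ],
)

```text
time_s: 8.45
position: [0.5568, 0.0816, 0.2001]
tcp_rot: [[-0.353, 0.936, -0.001], [0.936, 0.353, 0.0], [0.001, -0.001, -1.0]]
force: [0.1, -0.2, 0.3]
opening: 0.62
grasp_force: 0.0
```

```bash
python3 - <<'E'
from h import *
s=st();row([.557,.082,.108],Rdown(20.5,0,False))
o=[]
for c in ['wrist','scene']:
    d=cap(c);f=d['frame'].astype(int)
    r=finder.outline_of(c,'long_screwdriver')
    if r and c=='scene':
        m=(f[:,:,1]>f[:,:,0]*1.25)&(f[:,:,1]>f[:,:,2]*1.08)&r[0]['pixels']
        ys,xs=np.nonzero(m);print(cv2.minAreaRect((onplane(d,np.c_[xs,ys],.106)[:,:2]*1000).astype(np.float32)),len(xs))
    if c=='wrist': cv2.imwrite('pics/w3.png',f[:,:,::-1])
E
```

```text
8.45 [0.5568 0.0816 0.2001] [[-0.353, 0.936, -0.001], [0.936, 0.353, 0.0], [0.001, -0.001, -1.0]] [ 0.1 -0.2  0.3] 0.054 0.0
[0.0002, 0.0004, 0.0921] [-0.08, -0.03, 0.16]
((556.1466064453125, 84.71455383300781), (29.426923751831055, 99.46845245361328), 20.11210823059082) 227[ WARN:0@2.136] global loadsave.cpp:1063 imwrite_ Unsupported depth image for selected encoder is fallbacked to CV_8U.
```

View pics/w3.png

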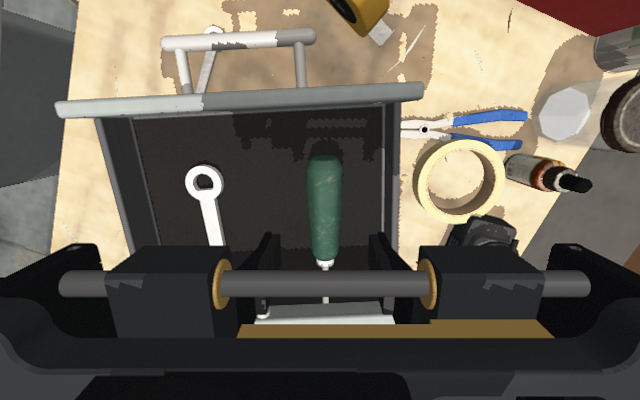

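The handle (columns 307–342) is centred between the fingers at about 268 and 380. I descend and grasp.

In the tool's units: 0.092 m / 0.75 = 0.1227, 0.03 m / 0.75 = 0.04.

>>> play_rows(
  motion=[
    [[0,0,0.04,0,0,0],[0,0,0.0733,0,0,0],[0,0,0.1,0,0,0],[0,0,0.1173,0,0,0],[0,0,0.1227,0,0,0],[0,0,0.1227,0,0,0],[0,0,0.1227,0,0,0]],
  ],
)

```text
time_s: 9.23
position: [0.5579, 0.0817, 0.1095]
tcp_rot: [[-0.351, 0.936, 0.002], [0.936, 0.351, -0.0], [-0.001, 0.002, -1.0]]
force: [0.9, 0.9, -0.4]
opening: 0.622
grasp_force: 0.0
```

>>> play_rows(
  motion=[
    [[0,0,0,0,0,0],[0,0,0,0,0,0],[0,0,0,0,0,0],[0,0,0,0,0,0],[0,0,0,0,0,0],[0,0,0,0,0,0],[0,0,0,0,0,0]],
  ],
  fingers=0.0,
)

```text
time_s: 9.82
position: [0.5572, 0.0818, 0.1088]
tcp_rot: [[-0.35, 0.937, 0.001], [0.937, 0.35, 0.0], [-0.0, 0.001, -1.0]]
force: [0.0, 0.7, 1.6]
opening: 0.327
grasp_force: 29.9
```

```bash
python3 - <<'E'
from h import *
st()
P=[(110,0,0),(106,4,1),(101,8,2),(90,12,3),(90,12,3),(65,18,4),(40,24,5),(20,30,8),(0,35,12),(-20,38,20)]
def pose(s,a,l):
    r=np.radians(a);return Ro.from_euler('y',a,degrees=True),np.array([187.5*np.cos(r)-19.5*np.sin(r)-187.5+110-s,0,-(187.5*np.sin(r)+19.5*np.cos(r)-19.5+l)])/1000
for base in (0,4):
    R0,p0=pose(*P[base])
    for q in P[base:]:
        R,p=pose(*q);print(base,q,(R0.inv().apply(p-p0)).round(4))
E
```

```text
9.82 [0.5572 0.0818 0.1088] [[-0.35, 0.937, 0.001], [0.937, 0.35, 0.0], [-0.0, 0.001, -1.0]] [0.  0.7 1.6] 0.0284 29.9
0 (110, 0, 0) [0. 0. 0.]
0 (106, 4, 1) [ 0.0022  0.     -0.014 ]
0 (101, 8, 2) [ 0.0045  0.     -0.0279]
0 (90, 12, 3) [ 0.0118  0.     -0.0416]
0 (90, 12, 3) [ 0.0118  0.     -0.0416]
0 (65, 18, 4) [ 0.0298  0.     -0.061 ]
0 (40, 24, 5) [ 0.0459  0.     -0.0796]
0 (20, 30, 8) [ 0.0551  0.     -0.0991]
0 (0, 35, 12) [ 0.0649  0.     -0.116 ]
0 (-20, 38, 20) [ 0.0782  0.     -0.1313]
4 (90, 12, 3) [0. 0. 0.]
4 (65, 18, 4) [ 0.0216  0.     -0.0153]
4 (40, 24, 5) [ 0.0412  0.     -0.0301]
4 (20, 30, 8) [ 0.0543  0.     -0.0473]
4 (0, 35, 12) [ 0.0674  0.     -0.0618]
4 (-20, 38, 20) [ 0.0836  0.     -0.074 ]
```

Gripped at 28 mm. Next I raise the butt about the tip.

In the tool's units: -0.042 m / 0.75 = -0.056, -0.014 m / 0.75 = -0.0187, 12 degrees / 180 = 0.0667.

>>> play_rows(
  motion=[
    [[0.0013,0,-0.0093,0,0.0111,0],[0.0027,0,-0.0187,0,0.0222,0],[0.004,0,-0.028,0,0.0333,0],[0.0067,0,-0.0373,0,0.0444,0],[0.0107,0,-0.0467,0,0.0556,0],[0.016,0,-0.056,0,0.0667,0],[0.016,0,-0.056,0,0.0667,0],[0.016,0,-0.056,0,0.0667,0]],
  ],
)

```text
time_s: 10.48
position: [0.5529, 0.0925, 0.1503]
tcp_rot: [[-0.342, 0.937, -0.073], [0.917, 0.35, 0.194], [0.207, -0.0, -0.978]]
force: [0.2, -0.4, -1.2]
opening: 0.327
grasp_force: 30.0
```

```bash
python3 - <<'E'
from h import *
st();o=[]
for c in ['scene','top']:
    d=cap(c);q=proj(d,[[.55,.09,.13]])[0].astype(int);x,y=q
    o.append(cv2.resize(d['frame'][y-50:y+50,x-80:x+80,::-1],(640,400),interpolation=cv2.INTER_CUBIC))
cv2.imwrite('pics/st4.png',cv2.resize(np.vstack(o),(480,600)))
E
```

```text
10.48 [0.5529 0.0925 0.1503] [[-0.342, 0.937, -0.073], [0.917, 0.35, 0.194], [0.207, -0.0, -0.978]] [ 0.2 -0.4 -1.2] 0.0284 30.0
```

View pics/st4.png

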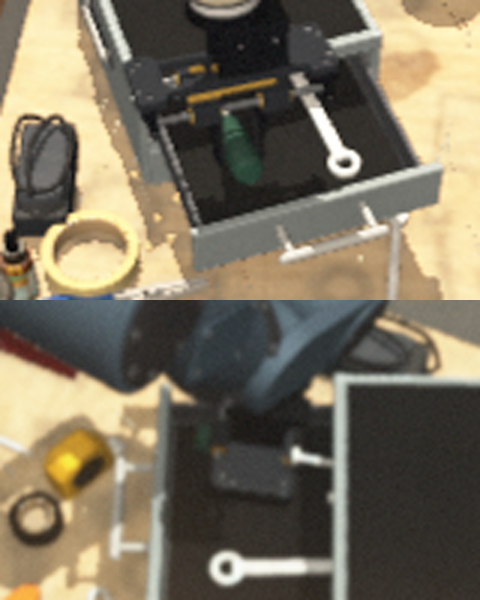

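The screwdriver is held with its butt raised at scene crop (245,178), and there is no contact force. Next I draw it out at a slant.

In the tool's units: 0.054 m / 0.75 = 0.072, 0.048 m / 0.75 = 0.064, 18 degrees / 180 = 0.1.

>>> play_rows(
  motion=[
    [[0.0147,0,-0.0107,0,0.0167,0],[0.0293,0,-0.02,0,0.0333,0],[0.0413,0,-0.0307,0,0.05,0],[0.0547,0,-0.04,0,0.0667,0],[0.064,0,-0.0507,0,0.0833,0],[0.072,0,-0.0627,0,0.1,0],[0.072,0,-0.0627,0,0.1,0]],
  ],
)

```text
time_s: 11.17
position: [0.5383, 0.1328, 0.2079]
tcp_rot: [[-0.303, 0.937, -0.174], [0.811, 0.35, 0.468], [0.5, 0.001, -0.866]]
force: [1.0, -0.1, -2.4]
opening: 0.321
grasp_force: 30.0
```

```bash
python3 - <<'E'
from h import *
s=st();o=[]
p=np.array(s['position']);R=np.array(s['tcp_rot'])
# offsets of tip/butt in tool frame (x along handle, z down), grasp at y=70,h=22
pts=np.array([p+R@[-.1875,0,.0195],p+R@[.047,0,.0045]]);print(pts.round(3))
for c in ['scene','top']:
    d=cap(c);f=d['frame'][:,:,::-1].copy();q=proj(d,pts);x,y=q.mean(0).astype(int)
    g=cv2.resize(f[y-50:y+50,x-80:x+80],(640,400),interpolation=cv2.INTER_CUBIC)
    for a in q: cv2.circle(g,tuple(int(t) for t in (a-[x-80,y-50])*4+2),4,(0,0,255),1)
    o.append(g)
cv2.imwrite('pics/st5.png',cv2.resize(np.vstack(o),(480,600)))
E
```

```text
11.17 [0.5383 0.1328 0.2079] [[-0.303, 0.937, -0.174], [0.811, 0.35, 0.468], [0.5, 0.001, -0.866]] [ 1.  -0.1 -2.4] 0.028 30.0
[[ 0.592 -0.01   0.097]
 [ 0.523  0.173  0.227]]
```

View pics/st5.png

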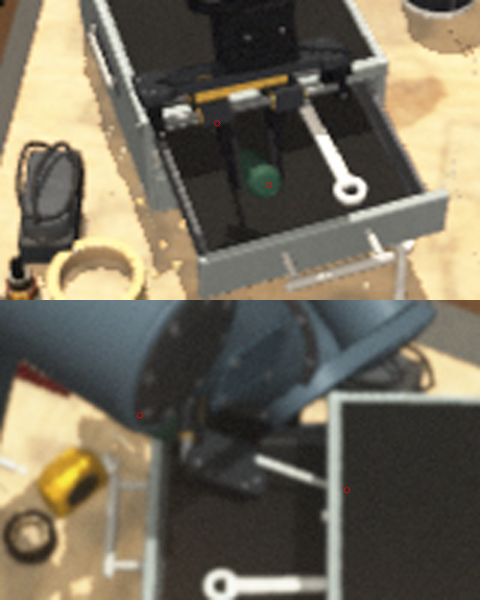

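The butt projection (scene crop (268,183)) sits on the green end, so there is no slip. The shank runs under the rail as planned. I continue out and then up.

In the tool's units: 0.088 m / 0.75 = 0.1173, 0.08 m / 0.75 = 0.1067.

>>> play_rows(
  motion=[
    [[0.0173,0,0.0027,0,0,0],[0.036,0,0.0053,0,0,0],[0.056,0,0.0053,0,0,0],[0.0747,0,0.004,0,0,0],[0.084,0,0.0093,0,0,0],[0.0933,0,-0.0067,0,0,0],[0.1067,0,-0.0333,0,0,0],[0.1173,0,-0.06,0,0,0]],
  ],
)

```text
time_s: 11.93
position: [0.5176, 0.185, 0.2913]
tcp_rot: [[-0.304, 0.936, -0.177], [0.811, 0.352, 0.468], [0.5, -0.001, -0.866]]
force: [0.9, -1.0, -1.9]
opening: 0.322
grasp_force: 30.0
```

In the tool's units: -0.095 m / 0.75 = -0.1267, -0.086 m / 0.75 = -0.1147.

>>> play_rows(
  motion=[
    [[0.0133,0,-0.0227,0,0,0],[0.0267,0,-0.0467,0,0,0],[0.04,0,-0.0693,0,0,0],[0.0533,0,-0.0933,0,0,0],[0.0667,0,-0.1147,0,0,0],[0.0733,0,-0.1267,0,0,0],[0.0733,0,-0.1267,0,0,0],[0.0733,0,-0.1267,0,0,0]],
  ],
)

```text
time_s: 12.6
position: [0.5185, 0.184, 0.4003]
tcp_rot: [[-0.304, 0.936, -0.175], [0.811, 0.351, 0.468], [0.499, 0.0, -0.866]]
force: [-0.1, 0.2, -1.6]
opening: 0.328
grasp_force: 30.0
```

```bash
python3 - <<'E'
from h import *
s=st()
p=np.array(s['position']);R=np.array(s['tcp_rot'])
pts=np.array([p+R@[-.1875,0,.0195],p+R@[.047,0,.0045]]);print(pts.round(3))
o=[]
for c in ['scene','top']:
    d=cap(c);f=d['frame'][:,:,::-1].copy();q=proj(d,pts);x,y=q.mean(0).astype(int)
    r=finder.recognise(c,'drawer_handle');print([np.round(t['at'],3) for t in r[:1]])
    r=finder.recognise(c,'drawer_spanner');print([(np.round(t['at'],3),t['confidence']) for t in r[:1]])
    for a in q: cv2.circle(f,tuple(int(t) for t in a),3,(0,0,255),1)
    x=np.clip(x,120,520);y=np.clip(y,75,325)
    o.append(cv2.resize(f[y-75:y+75,x-120:x+120],(480,300),interpolation=cv2.INTER_CUBIC))
cv2.imwrite('pics/st6.png',np.vstack(o))
E
```

```text
12.6 [0.5185 0.184  0.4003] [[-0.304, 0.936, -0.175], [0.811, 0.351, 0.468], [0.499, 0.0, -0.866]] [-0.1  0.2 -1.6] 0.0286 30.0
[[0.572 0.041 0.29 ]
 [0.503 0.224 0.42 ]]
[array([0.508, 0.067, 0.091])]
[]
[array([0.501, 0.077, 0.087])]
[(array([0.468, 0.029, 0.099]), 0.75)]
```

View pics/st6.png

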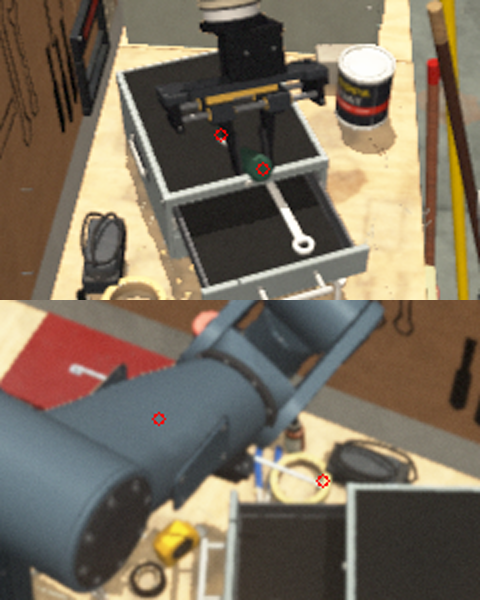

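The tip at top crop (322,480) and the butt at scene crop (263,168) match the model, at z 0.29 and 0.42. The drawer is still out and the spanner lies in it.

>>> play_rows(
  motion=[
    [[0,0,0,0,0,0],[0,0,0,0,0,0],[0,0,0,0,0,0],[0,0,0,0,0,0],[0,0,0,0,0,0],[0,0,0,0,0,0]],
  ],
)

```text
time_s: 13.4
position: [0.5189, 0.1837, 0.4005]
tcp_rot: [[-0.304, 0.937, -0.175], [0.811, 0.35, 0.468], [0.5, 0.0, -0.866]]
force: [-0.6, -0.0, -1.7]
opening: 0.326
grasp_force: 30.0
```

```bash
python3 -c "
from h import *
st();print(bot.hand_in())"
```

```text
13.4 [0.5189 0.1837 0.4005] [[-0.304, 0.937, -0.175], [0.811, 0.35, 0.468], [0.5, 0.0, -0.866]] [-0.6 -0.  -1.7] 0.0284 30.0
the job is handed in; nothing more can be done
None
```

I handed the job in at 13.4 s, with no verdict returned: the gripper holds the screwdriver at rest with its tip about 140 mm above the chest's top, the drawer was pulled to its stop and left out, the spanner is still in it, and the arm touched nothing else on the bench.

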